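# Click the filter changer to its third stop and hold it

### The arm

A 6-joint arm with a two-finger parallel gripper is mounted at the origin on a cart in front of the work surface, level with it; the furniture and walls round the work are solid. World frame = base frame: x ahead of the robot, y to its left, z up, the work surface at z = 0. Lengths are in m, angles in rad, forces in N, time in s.
With the tool pointing down it reaches from about 0.375 to 0.75 m from the base axis. Payload 9 kg.
Tool frame: the origin (TCP) lies at the very end of the fingers, on their centre line; the grasp point (between the pads) lies 19 mm behind it; z points along the fingers, y is the direction in which the jaws open and shut (so a half turn about z gives the same grasp; the last joint's range is limited). The gripper opens to 85 mm and grips with 20 to 120 N. Pads are 22 mm wide; open, the fingers measure 114 mm over their backs; the gripper's body (76 mm by 85 mm) begins 54 mm behind the grasp point. The pads swing forward as they close: fully open they stand 13 mm farther back than shut.
Start: joints at [-1.384, 0.104, 0.097, 1.564, 0, 1.353], TCP at [0.236, -0.552, 0.231] pointing down, gripper open.
Joint ranges: [-2.99, 2.99], [-0.84, 1.86], [-1.1, 1.16], [-1.84, 2.11], [-1.51, 1.56], [-3.14, 3.14]. Speed limits (rad/s): [2.22, 2.22, 2.57, 3.14, 3.14, 3.14].

### API

Orientations are given as [roll, pitch, yaw] about the fixed x, y, z axes, in that order (R = Rz(yaw) Ry(pitch) Rx(roll)).
In Python, from cell import r, optics, job, finder gives the robot as it stands.
- The arm moves only by the tool arm_command, never from a script. Its argument "steps" is text: rows parted by semicolons, each of 5 numbers parted by spaces: the shift along the tool's x, y, z each as a share of 0.02 m, from -1 to 1, then the turn about the tool's z as a share of 0.1 rad, from -1 to 1, then the gripper command: -1 is fully open, 1 is shut, values between are in proportion. In form: dx dy dz spin jaw; .... A call has 1 to 8 rows; each row shifts and turns the pose as measured when the row begins, along the tool's axes as they then stand; what a row does not reach is not made up. A row lasts 1/8 s, in which the tool goes at most 62.5 mm and 10.7 degrees, less where a joint would pass 70% of its speed; a pose out of reach is approached as far as the arm can. A call with a number of a shift or a turn outside -1 to 1 is refused whole. A call with a gripper value outside its range is refused whole. The fingers move at their own pace and stop on an object; "grip_force" is the grip in N (left out, the last holds). Time passes only in rows, so rows that do not move let the fingers close. It gives the time, the measured TCP pose, the force and the opening at its end, in the units of the state.
- r.sense(): the state, without advancing time (a new reading comes with each control period).
- optics.camera(name): name is "scene" or "side" or "wrist"; returns a dict with "frame" (480x640x3 uint8, red, green, blue), "range_z" (480x640 float32, m along the optical axis (not along the pixel's ray), 0 where there is no reading), "fx", "fy", "cx", "cy" (pixels), "eye" and "rotation" of the camera in the world; the wrist camera has in their place "mount" (4x4, takes a point from camera to tool coordinates, whose origin is the TCP and whose axes are the flange's). Camera axes: x right, y down, z forward; pixel columns grow to the right and rows downward; lengths in m; the calibration is good to about 2 mm. A picture is of the moment at which its call begins: read the wrist's pose just before it.
- job.hand_in(): hands the job in, once; it reports no verdict.
Trained networks look in a picture, given as the dict that the camera call returned (one of the last four; its "shot" number tells which), for a name from the list of things; names that differ only in an ending like _2 or _b are one class to them, and where a whole thing is asked for, a point or a joint stands for the part that bears it (a point fixed in the world has none). Each returns a list of dicts, best first, with "score" (0 to 1); they miss things now and then, are a little off and sometimes report something else, mostly with a low value. They report only what shows in the picture. A call takes as long as a camera call. They do not tell look-alikes from the thing itself.
- finder.recognise(picture, thing): "bbox" ([left, top, right, bottom] in pixels, round what is visible of it).
- finder.mark_of(picture, thing): "point" ([row, column] in pixels: a listed point, or the origin of a listed thing).
The state is a dict: "clock": time; "q": joint angles; "qd": joint speeds; "tau": joint torques, N m; "eef_pos": TCP position; "tool_rot": TCP orientation; "wrist_force": force on the tool from outside, world axes, zero at the start; "wrist_torque": the same for the moment, N m; "width": finger opening in m.
Only numpy, scipy, OpenCV 4.12 (cv2) and the standard library are available. Lean on these libraries where they do the work, as an engineer would, in place of code of your own. Each camera call takes 0.05 s, during which the arm holds its last target. There are 200 camera calls.

### The job

Bring the yellow filter into the light path of the filter changer: press its black knob fully down to free it from the park lock, keep it down, and turn it clockwise (seen from above) three clicks to the third stop, without running past that stop. The shutter is open only while the knob is held down, so finish still holding the knob down at the third stop with the fingers; leave the bottle, the small box and the dish beside it where they are.

Things in the scene. Friction and masses are not known exactly. Their poses are not given: they have to be found in the camera images.
- filter_unit: White filter changer fixed to the desk, a housing of 150 x 150 mm and 42 mm high. Origin at the centre of its underside, on the knob's vertical axis; its z is up, its x points to the light path: a dark ring, at most 60 mm above the desk, 50 mm from the axis over an aluminium wheel (radius 64 mm, 45 to 49 mm above the desk) that carries a black blank and then blue, green, yellow, red and violet filters, 24 degrees apart. Its yaw varies.
- knob: Black knob in the middle of the changer, turning with the wheel: a round skirt of radius 25 mm, from 59 to 66 mm above the desk, and on it a flat-sided upright grip bar, 46 mm long, 13 mm wide and 34 mm high (66 to 100 mm above the desk), with a white line at one end. Origin at the foot of its axis, on the desk (before it is pressed); z up; x along the bar to the end with the white line. While parked the bar lies along the changer's x.
- knob_grip (a point): Point on the knob's axis inside the grip bar at a good height to grip it across its 13 mm: 12 mm below the top of the bar and 22 mm above the flat of the skirt. Moves with the knob; same axes as the knob.
- turn (a joint): Angle of the knob and wheel, rad: 0 parked, growing clockwise seen from above. Stops (a spring roller drops between pins) at every 0.419 rad (24 degrees): 0.419 first, 0.838 second, 1.257 third (yellow), 1.676, 2.094 fourth and fifth. Going from stop to stop takes about 0.15 to 0.25 N m; half-way it snaps over.
- press (a joint): How far the knob is pressed down, m: 0 up, 0.008 fully down, on a spring that takes 3 N to start and 7 N at the bottom and lifts it again when let go. Parked, it cannot turn more than 0.06 rad until it is about 0.006 down.
- oil_bottle: Small brown bottle with a white cap, 30 mm across and 66 mm high, loose on the desk beside the changer; origin at the centre of its underside.
- coverslip_box: Small blue and white box, 35 x 35 x 21 mm, loose on the desk beside the changer; origin at the centre of its underside.
- petri_dish: Flat round dish with a reddish filling, 56 mm across and 14 mm high, loose on the desk in front of the changer; origin at the centre of its underside.
There are look-alikes about, which are no part of the job. Of the things that look like the filter_unit, the larger one is meant. There is more than one size of the oil_bottle; the job needs the larger.

How it is judged:
On the way, in this order (a step that is already met when the one before it is completed fails the run):
1. the knob is pressed down, still parked (value of joint press above 0.0055 m and value of joint turn below 0.15 rad), for 0.1 s.
2. first click, knob down (value of joint press above 0.004 m and value of joint turn between 0.3 and 0.54 rad), for 0.02 s.
3. second click, knob down (value of joint press above 0.004 m and value of joint turn between 0.72 and 0.96 rad), for 0.02 s.
4. third click, knob down (value of joint press above 0.004 m and value of joint turn between 1.14 and 1.38 rad), for 0.2 s.
At the end, for the whole second after the job is handed in: The knob rests at the third stop (1.257 rad, within 0.12), is held at least 5 of its 8 mm down by the fingers (more than 2 N between fingers and knob), and the bottle, box and dish stand within 15 mm of where they were, the bottle upright (value of joint turn between 1.137 and 1.377 rad and value of joint press above 0.005 m and velocity of joint turn between -0.1 and 0.1 rad/s and contact force between the fingers and knob above 2 N and distance of each of oil_bottle, coverslip_box, petri_dish from where it was at the start of the episode below 0.015 m and angle between oil_bottle's own z axis and vertical below 0.2 rad); the arm keeps its last pose, push and grip.
It fails at once if the knob was run past the third stop (value of joint turn above 1.5 rad).
It fails at once if the knob was let up between the park position and the end (value of joint turn above 0.22 rad and value of joint press below 0.003 m).
It fails at once if a bystander was disturbed (distance of any of oil_bottle, coverslip_box, petri_dish from where it was at the start of the episode above 0.015 m or angle between oil_bottle's own z axis and vertical above 0.3 rad).
It also fails if it takes over 35 s, if anything falls off the work surface, if the arm or the gripper's body presses on something with over 40 N, if the wrist force passes 120 N, or if a joint passes its speed limit or range.

## Working session

There is one attempt and no reset: what is moved stays moved. The work goes in short steps, Python scripts to look and compute and a tool call to move; the robot and the scene stay as the last step left them, time stands still between calls to the robot, and variables do not carry over. Pictures are saved under pics/ and viewed, about 8 in all and at most 12, crops included, and the job is handed in when it is done.

Besides the shell and the picture viewer there is one more tool, called after "Emit:" by a JSON object that holds its "method" and its "body". arm_command: Moves the arm, as the interface text tells. Shift numbers are shares of 0.02 m and turn numbers shares of 0.1 rad, none past 1 either way. Its arguments: {"type":"object","properties":{"steps":{"type":"string"},"grip_force":{"type":"number"}},"required":["steps"]}

```bash
ls; mkdir -p pics
cat > h.py <<'E'
import numpy as np,cv2
from scipy.spatial.transform import Rotation as Ro
from cell import r,optics,job,finder
def world(p,row,col,T=None,z=None):
    if 'mount' in p:
        R=T[:3,:3]@p['mount'][:3,:3]; e=T[:3,:3]@p['mount'][:3,3]+T[:3,3]
    else: R=np.array(p['rotation']); e=np.array(p['eye'])
    d=R@np.array([(col-p['cx'])/p['fx'],(row-p['cy'])/p['fy'],1])
    k=p['range_z'][int(row),int(col)] if z is None else (z-e[2])/d[2]
    return e+k*d
def pose():
    s=r.sense(); T=np.eye(4); T[:3,3]=s['eef_pos']
    a=np.array(s['tool_rot']); T[:3,:3]=Ro.from_euler('xyz',a).as_matrix() if a.shape==(3,) else a
    return T
def save(p,n,box=None,s=1):
    f=p['frame'][:,:,::-1]
    if box: f=f[box[1]:box[3],box[0]:box[2]]
    cv2.imwrite('pics/'+n,cv2.resize(f,None,fx=s,fy=s))
E
python3 - <<'E'
from h import *
np.set_printoptions(precision=3,suppress=True)
print(r.sense())
for n in ['scene','side']:
    p=optics.camera(n); save(p,n+'.png')
    for t in ['filter_unit','knob','oil_bottle','coverslip_box','petri_dish']:
        for d in finder.recognise(p,t)[:3]:
            b=d['bbox'];print(n,t,d['score'],np.round(b),world(p,(b[1]+b[3])/2,(b[0]+b[2])/2))
    for d in finder.mark_of(p,'knob_grip')[:3]: print(n,d['score'],d['point'],world(p,*d['point']),world(p,*d['point'],z=.088))
E
```

```text
pics
{'clock': 0.0, 'q': array([-1.384,  0.105,  0.096,  1.564,  0.   ,  1.353]), 'qd': array([0.002, 0.   , 0.   , 0.001, 0.   , 0.003]), 'tau': array([ -0.002, -55.694,  50.364,   0.017,  -0.   ,   0.   ]), 'eef_pos': array([ 0.236, -0.551,  0.23 ]), 'tool_rot': array([-3.14 , -0.   ,  0.405]), 'wrist_force': array([ 0.425, -0.542,  0.202]), 'wrist_torque': array([0.002, 0.056, 0.044]), 'width': 0.08540166509621189}
scene filter_unit 0.7 [276. 219. 378. 295.] [-1.475 -1.511 -0.632]
scene filter_unit 0.44 [313. 218. 342. 252.] [-1.464 -1.499 -0.621]
scene knob 0.86 [313. 216. 344. 252.] [-1.468 -1.503 -0.625]
scene knob 0.6 [275. 216. 378. 296.] [-1.474 -1.509 -0.631]
scene oil_bottle 0.96 [252. 236. 269. 276.] [-1.257 -1.293 -0.414]
scene oil_bottle 0.56 [219. 264. 232. 283.] [-1.115 -1.151 -0.272]
scene coverslip_box 0.77 [383. 270. 407. 297.] [-1.682 -1.717 -0.839]
scene coverslip_box 0.27 [292. 214. 367. 272.] [-1.478 -1.514 -0.635]
scene petri_dish 0.93 [283. 292. 316. 320.] [-1.3   -1.335 -0.457]
scene petri_dish 0.55 [316. 214. 344. 246.] [-1.471 -1.506 -0.628]Traceback (most recent call last):
  File "<stdin>", line 9, in <module>
  File "h.py", line 9, in world
    k=p['range_z'][int(row),int(col)] if z is None else (z-e[2])/d[2]
                                                                 ~^^^
IndexError: invalid index to scalar variable.
```

```bash
sed -i "s/R=np.array(p\['rotation'\]);/R=np.array(p['rotation']); R=Ro.from_euler('xyz',R).as_matrix() if R.shape==(3,) else R;/" h.py
python3 - <<'E'
from h import *
np.set_printoptions(precision=3,suppress=True)
for n in ['scene','side']:
    p=optics.camera(n); save(p,n+'.png'); print(p['eye'],p['rotation'],np.shape(p['rotation']))
    for t in ['filter_unit','knob','oil_bottle','coverslip_box','petri_dish']:
        for d in finder.recognise(p,t)[:3]:
            b=d['bbox'];print(n,t,d['score'],np.round(b),world(p,(b[1]+b[3])/2,(b[0]+b[2])/2))
    for d in finder.mark_of(p,'knob_grip')[:3]: print(n,d['score'],d['point'],world(p,*d['point']),world(p,*d['point'],z=.088))
E
```

```text
[-0.288 -0.323  0.555] [-2.052 -0.019 -1.128] (3,)
scene filter_unit 0.86 [276. 218. 376. 295.] [0.532 0.045 0.049]
scene knob 0.79 [313. 217. 344. 252.] [0.542 0.045 0.086]
scene oil_bottle 0.83 [250. 234. 269. 276.] [0.499 0.157 0.04 ]
scene oil_bottle 0.47 [221. 268. 230. 283.] [0.446 0.194 0.016]
scene coverslip_box 0.74 [380. 269. 409. 294.] [ 0.553 -0.074  0.021]
scene petri_dish 0.84 [282. 293. 315. 317.] [0.426 0.043 0.013]
scene 0.62 [231.0, 328.6] [0.544 0.046 0.093] [0.552 0.05  0.088]
[ 0.299 -0.64   0.504] [-2.101 -0.014 -0.266] (3,)
side filter_unit 0.81 [283. 199. 341. 239.] [0.531 0.265 0.029]
side filter_unit 0.68 [304. 233. 412. 306.] [0.554 0.017 0.047]
side knob 0.85 [341. 232. 371. 258.] [0.559 0.049 0.08 ]
side knob 0.75 [301. 198. 319. 219.] [0.53  0.28  0.049]
side oil_bottle 0.51 [310. 226. 325. 251.] [0.514 0.156 0.041]
side coverslip_box 0.64 [368. 302. 389. 326.] [ 0.558 -0.078  0.018]
side coverslip_box 0.35 [344. 232. 375. 258.] [0.566 0.049 0.079]
side petri_dish 0.8 [282. 273. 312. 296.] [0.448 0.049 0.01 ]
side 0.72 [201.9, 312.2] [0.537 0.287 0.062] [0.523 0.232 0.088]
side 0.7 [238.2, 355.6] [0.557 0.048 0.094] [0.561 0.059 0.088]
```

View pics/scene.png

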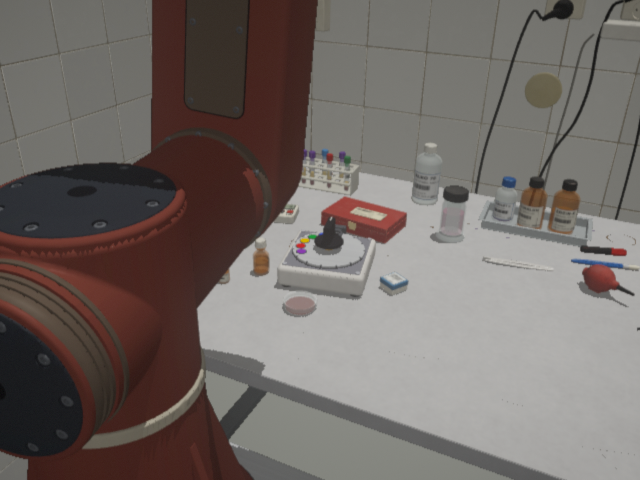

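Emit:
{"method": "arm_command", "body": {"steps": "1 -0.81 0 0 0; 1 -0.81 0 0 0; 1 -0.81 0 0 0; 1 -0.81 0 0 0; 1 -0.81 0 0 0; 1 -0.81 0 0 0; 1 -0.81 0 0 0; 1 -0.81 0 0 0", "grip_force": 60}}

```text
clock: 2.05
eef_pos: [0.3342, -0.3652, 0.2311]
tool_rot: [3.141, -0.0, 0.402]
wrist_force: [0.7, 0.7, 0.2]
width: 0.0429
```

Run:
```python
from h import *
np.set_printoptions(precision=3,suppress=True)
p=optics.camera('wrist');print(p['mount'],p['fx'])
p=optics.camera('side');save(p,'side2.png',(240,160,460,360),3)
```

```text
[[-0.001 -0.952 -0.306  0.078]
 [ 1.    -0.001 -0.    -0.001]
 [ 0.    -0.306  0.952 -0.141]
 [ 0.     0.     0.     1.   ]] 420.2185868002341
```

View pics/side2.png

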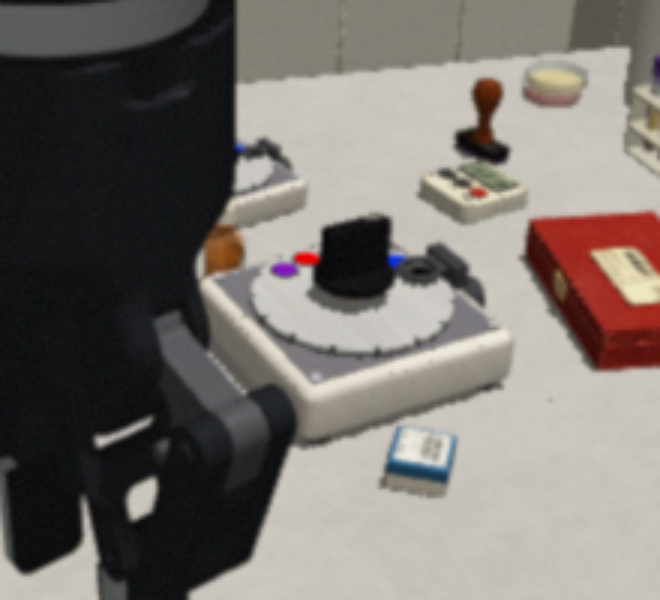

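Emit:
{"method": "arm_command", "body": {"steps": "1 -0.81 0 0 0; 1 -0.81 0 0 0; 1 -0.81 0 0 0; 1 -0.81 0 0 0; 1 -0.81 0 0 0; 1 -0.81 0 0 0; 1 -0.81 0 0 0; 1 -0.81 0 0 0"}}

```text
clock: 3.15
eef_pos: [0.4327, -0.1826, 0.2314]
tool_rot: [3.137, 0.0, 0.399]
wrist_force: [-1.0, 0.1, -0.1]
width: 0.0428
```

Emit:
{"method": "arm_command", "body": {"steps": "1 -0.81 0 0 0; 1 -0.81 0 0 0; 1 -0.81 0 0 0; 1 -0.81 0 0 0; 1 -0.81 0 0 0; 1 -0.81 0 0 0; 1 -0.81 0 0 0; 0 0 0 0 0"}}

```text
clock: 4.15
eef_pos: [0.5219, -0.0224, 0.2309]
tool_rot: [3.135, -0.0, 0.398]
wrist_force: [0.2, -0.1, 0.5]
width: 0.0426
```

Run:
```python
from h import *
np.set_printoptions(precision=3,suppress=True)
T=pose();p=optics.camera('wrist');save(p,'w1.png');print(T[:3,3],r.sense()['tool_rot'],r.sense()['q'])
np.savez('w1.npz',T=T,z=p['range_z'],f=p['frame'])
for t in ['filter_unit','knob']:
  for d in finder.recognise(p,t)[:2]: print(t,d)
  for d in finder.mark_of(p,t)[:2]: print(t,d,world(p,*d['point'],T,z=0.0))
for d in finder.mark_of(p,'knob_grip')[:2]: print(d,world(p,*d['point'],T,z=.088))
# height map: points at bar top
v,u=np.mgrid[0:480,0:640]; z=p['range_z']
c=np.stack([(u-p['cx'])/p['fx']*z,(v-p['cy'])/p['fy']*z,z,np.ones_like(z)],-1)@(T@p['mount']).T
m=(z>0)&(c[...,2]>.093)&(c[...,2]<.106)&(np.hypot(c[...,0]-.555,c[...,1]-.045)<.05)
P=c[m][:,:2]; print(m.sum(),P.mean(0),cv2.minAreaRect(P.astype(np.float32)))
```

```text
[ 0.522 -0.022  0.231] [ 3.135 -0.     0.398] [-0.292 -0.139 -0.144  1.561 -0.005  2.452]
filter_unit {'bbox': [0.0, 0.1, 36.7, 110.4], 'score': 0.94}
filter_unit {'bbox': [135.8, 0.4, 355.1, 230.1], 'score': 0.66}
filter_unit {'point': [121.4, 247.1], 'score': 0.62} [0.565 0.058 0.   ]
knob {'bbox': [200.5, 83.7, 269.1, 162.2], 'score': 0.74}
knob {'point': [119.0, 250.0], 'score': 0.85} [0.567 0.056 0.   ]
{'point': [123.7, 231.8], 'score': 0.67} [0.566 0.055 0.088]
1566 [0.565 0.057] ((0.5645961761474609, 0.05712633207440376), (0.046350616961717606, 0.01325380988419056), 12.648152351379395)
```

View pics/w1.png

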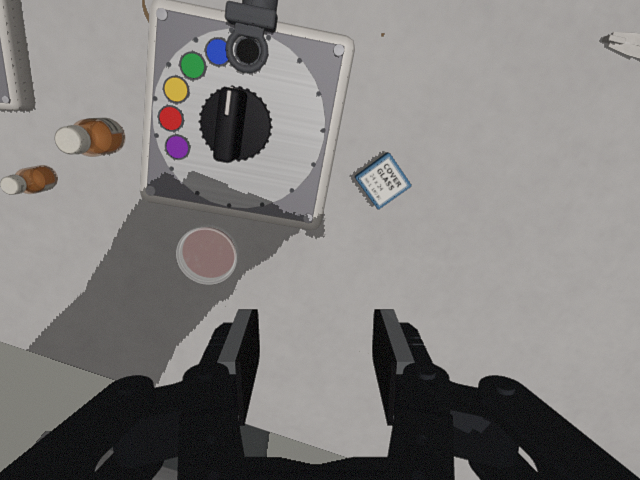

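Emit:
{"method": "arm_command", "body": {"steps": "0 0 0.1 -1 0; 0 0 0.1 -1 0; 0 0 0.1 -1 0; 0 0 0.1 -1 0; 0 0 0.1 -1 0; 0 0 0.1 -1 0; 0 0 0.1 -1 0; 0 0 0.1 -1 0"}}

```text
clock: 5.45
eef_pos: [0.5201, -0.0286, 0.2156]
tool_rot: [3.134, 0.005, 1.215]
wrist_force: [0.5, 0.4, -0.4]
width: 0.0432
```

Emit:
{"method": "arm_command", "body": {"steps": "0 0 0.1 -1 0; 0 0 0.1 -1 0; 0 0 0.1 -1 0; 0 0 0.1 -1 0; 0 0 0.1 -1 0; 0 0 0.1 -1 0; 0 0 0.1 -1 0; 0 0 0.1 -1 0"}}

```text
clock: 6.45
eef_pos: [0.519, -0.0335, 0.1998]
tool_rot: [3.14, 0.01, 2.035]
wrist_force: [0.6, -0.2, 0.5]
width: 0.043
```

Emit:
{"method": "arm_command", "body": {"steps": "0 0 0.1 -1 0; 0 0 0.1 -1 0; 0 0 0.1 -1 0; 0 0 0.1 -1 0; 0 0 0.1 -1 0; 0 0 0.1 -1 0; 0 0 0.1 -1 0; 0 0 0.1 -1 0"}}

```text
clock: 7.45
eef_pos: [0.5178, -0.0384, 0.184]
tool_rot: [-3.134, 0.01, 2.856]
wrist_force: [-0.1, 1.0, -0.1]
width: 0.0423
```

Emit:
{"method": "arm_command", "body": {"steps": "0 0 0 -1 0; 0 0 0 -1 0; 0 0 0 -1 0; 0 0 0 -1 0; 0 0 0 -0.95 0; 0 0 0 0 0"}}

```text
clock: 8.2
eef_pos: [0.5168, -0.0418, 0.1844]
tool_rot: [-3.129, 0.005, -2.92]
wrist_force: [-0.0, -0.4, 0.4]
width: 0.0425
```

Emit:
{"method": "arm_command", "body": {"steps": "-0.68 0.87 0 0 0; -0.68 0.87 0 0 0; -0.68 0.87 0 0 0; -0.68 0.87 0 0 0; -0.68 0.87 0 0 0; 0 0 0 0 0"}}

```text
clock: 8.95
eef_pos: [0.5658, 0.0581, 0.184]
tool_rot: [-3.129, 0.006, -2.939]
wrist_force: [0.4, -0.2, 0.0]
width: 0.0426
```

```bash
cat > look.py <<'E'
import sys
from h import *
np.set_printoptions(precision=4,suppress=True)
T=pose();s=r.sense();p=optics.camera('wrist');save(p,sys.argv[1]);print(s['clock'],T[:3,3],s['tool_rot'],s['q'],s['wrist_force'],s['wrist_torque'],s['width'])
v,u=np.mgrid[0:480,0:640]; z=p['range_z']
c=np.stack([(u-p['cx'])/p['fx']*z,(v-p['cy'])/p['fy']*z,z,np.ones_like(z)],-1)@(T@p['mount']).T
m=(z>0)&(c[...,2]>.088)&(c[...,2]<.106)&(np.hypot(c[...,0]-.5645,c[...,1]-.057)<.03)
P=c[m][:,:2]; (ce,sz,a)=cv2.minAreaRect(P.astype(np.float32)); print(m.sum(),np.median(c[m][:,2]),ce,sz,a)
d=T[:3,:3].T@np.array([ce[0]-T[0,3],ce[1]-T[1,3],0]); print('tool-frame offset of bar',d)
E
python3 look.py w2.png
```

```text
8.95 [0.5658 0.0581 0.184 ] [-3.1287  0.0061 -2.9392] [-0.122  -0.0062 -0.1022  1.465  -0.0103 -0.3244] [ 0.3846 -0.2112  0.0459] [ 0.0137  0.0329 -0.0087] 0.0426449224393718
1740 0.09769737602884865 (0.563831090927124, 0.05693826079368591) (0.04529557749629021, 0.012998631224036217) 12.38380241394043
tool-frame offset of bar [ 0.0022 -0.0007 -0.    ]
```

View pics/w2.png

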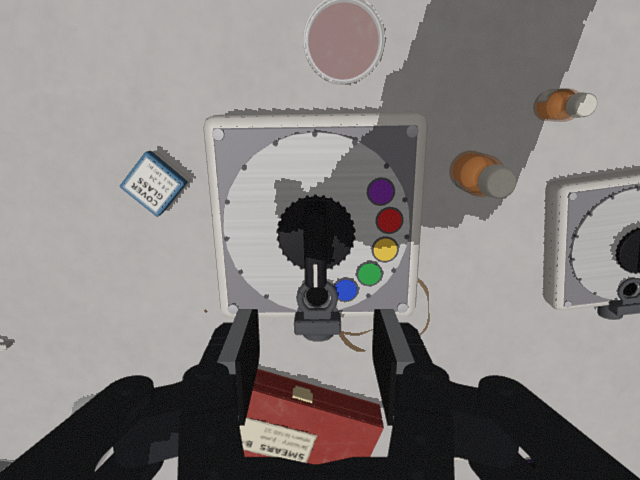

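Emit:
{"method": "arm_command", "body": {"steps": "0.11 -0.03 1 -0.17 0; 0 0 1 0 0; 0 0 1 0 0; 0 0 1 0 0; 0 0 1 0 0; 0 0 0.7 0 0; 0 0 0 0 0"}}

```text
clock: 9.88
eef_pos: [0.5635, 0.0506, 0.0649]
tool_rot: [-3.128, 0.006, -2.934]
wrist_force: [0.4, 0.2, 0.0]
width: 0.0427
```

```bash
python3 look.py w3.png; python3 -c "
from h import *
p=optics.camera('side');save(p,'s3.png',(240,160,460,360),3)"
```

```text
9.875 [0.5635 0.0506 0.0649] [-3.1275  0.0059 -2.9338] [-0.1354  0.0276 -0.2857  1.2472 -0.0113 -0.3432] [0.4311 0.1675 0.0068] [-0.0235  0.045  -0.0142] 0.04272445720718116
8756 0.0977730568423404 (0.5607635974884033, 0.05307706072926521) (0.05015506222844124, 0.046990666538476944) 72.04168701171875
tool-frame offset of bar [ 0.0022  0.003  -0.0001]
```

View pics/s3.png

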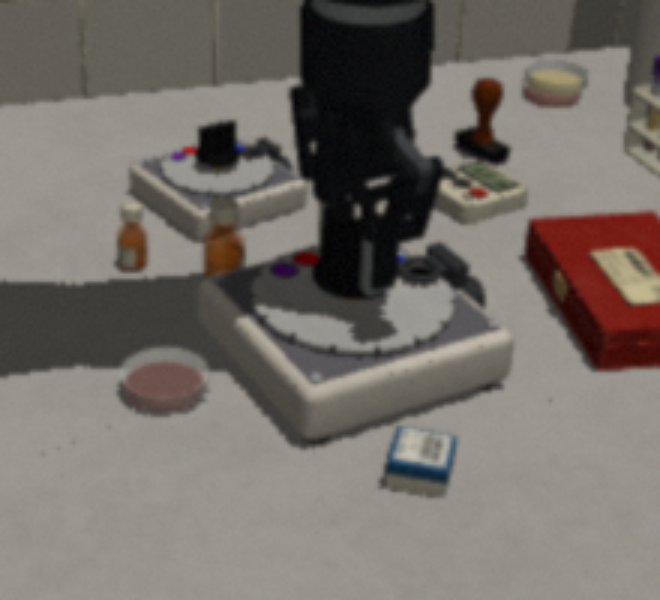

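Emit:
{"method": "arm_command", "body": {"steps": "-0.08 0.34 -0.28 -0.12 0; 0 0 0 0 0"}}

```text
clock: 10.22
eef_pos: [0.5651, 0.058, 0.0737]
tool_rot: [-3.126, 0.009, -2.921]
wrist_force: [-0.4, 0.0, 0.6]
width: 0.0428
```

Emit:
{"method": "arm_command", "body": {"steps": "0 -0.03 0.12 0 0.5; 0 0 0 0 1; 0 0 0 0 1; 0 0 0 0 1; 0 0 0 0 1", "grip_force": 80}}

```text
clock: 10.85
eef_pos: [0.5658, 0.0567, 0.0719]
tool_rot: [-3.125, 0.01, -2.921]
wrist_force: [0.7, -2.3, 1.0]
width: 0.0117
```

Emit:
{"method": "arm_command", "body": {"steps": "0 0 0.2 0 1; 0 0 0.2 0 1; 0 0 0.2 0 1"}}

```text
clock: 11.22
eef_pos: [0.5666, 0.0567, 0.0633]
tool_rot: [-3.124, 0.012, -2.921]
wrist_force: [-18.2, -0.4, 50.0]
width: 0.0121
```

Emit:
{"method": "arm_command", "body": {"steps": "0.08 0 -0.03 0 1; 0 0 0 0 1"}}

```text
clock: 11.48
eef_pos: [0.5659, 0.0567, 0.0657]
tool_rot: [-3.124, 0.014, -2.921]
wrist_force: [-3.1, -1.1, 4.9]
width: 0.0115
```

Emit:
{"method": "arm_command", "body": {"steps": "0.05 0 0.12 0 1; 0.03 0 0.1 0 1; 0.02 0 0.1 0.6 1"}}

```text
clock: 11.85
eef_pos: [0.5661, 0.0564, 0.0636]
tool_rot: [-3.124, 0.02, -2.98]
wrist_force: [-8.9, -0.6, 22.3]
width: 0.0117
```

Emit:
{"method": "arm_command", "body": {"steps": "0.03 0 0.1 0.7 1; 0.03 0 0.1 0.7 1; 0.03 0 0.1 0.7 1; 0.03 0 0.1 0.7 1; 0.03 0 0.1 0.7 1"}}

```text
clock: 12.48
eef_pos: [0.5663, 0.056, 0.0636]
tool_rot: [-3.131, 0.034, 2.943]
wrist_force: [-7.1, -0.9, 20.1]
width: 0.0118
```

```bash
python3 look.py w4.png
```

```text
12.475 [0.5663 0.056  0.0636] [-3.1312  0.0339  2.9434] [-0.1241  0.0091 -0.3073  1.2213 -0.0129  0.074 ] [-7.0988 -0.8744 20.1047] [ 0.1729  2.3638 -0.0623] 0.01182444277815328
7847 0.09029159933929871 (0.5603554248809814, 0.0558718703687191) (0.042958978563547134, 0.04350646212697029) 39.16923141479492
tool-frame offset of bar [ 0.0057 -0.0013 -0.0002]
```

View pics/w4.png

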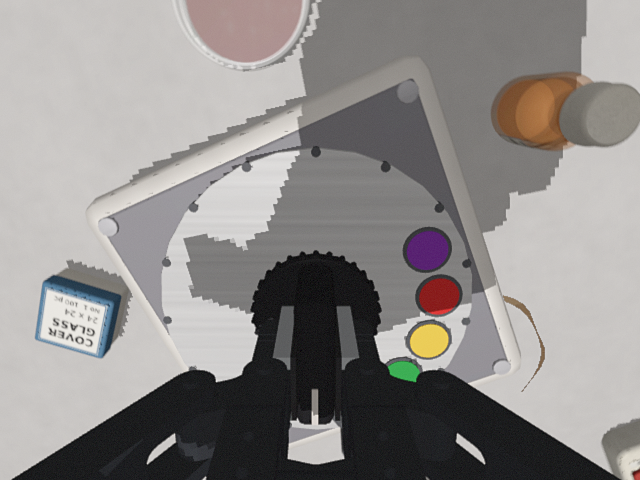

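Emit:
{"method": "arm_command", "body": {"steps": "0.03 0 0.1 0.7 1; 0.03 0 0.1 0.7 1; 0.03 0 0.1 0.7 1; 0.03 0 0.1 0.7 1; 0.03 0 0.1 0.7 1; 0.03 0 0.1 0.7 1"}}

```text
clock: 13.28
eef_pos: [0.5665, 0.0553, 0.0634]
tool_rot: [3.138, 0.047, 2.508]
wrist_force: [-8.0, -1.3, 20.8]
width: 0.0116
```

Emit:
{"method": "arm_command", "body": {"steps": "0.03 0.03 0.1 0.7 1; 0.03 0.03 0.1 0.7 1; 0.03 0.03 0.1 0.7 1; 0.03 0.03 0.1 0.7 1; 0.03 0.03 0.1 0.6 1; 0.03 0.03 0.1 0.3 1; 0 0 0.1 0 1"}}

```text
clock: 14.15
eef_pos: [0.566, 0.0549, 0.0634]
tool_rot: [3.129, 0.056, 2.125]
wrist_force: [-10.5, 1.4, 22.4]
width: 0.0116
```

```bash
python3 look.py w5.png;python3 -c "
from h import *
p=optics.camera('side');save(p,'s5.png',(240,160,460,360),3)"
```

```text
14.15 [0.566  0.0549 0.0634] [3.1293 0.0561 2.1251] [-0.1134 -0.0019 -0.3194  1.2089 -0.0364  0.9019] [-10.4556   1.4314  22.4363] [ 0.561   3.0966 -0.1461] 0.011572238012561076
7903 0.09027216379363545 (0.56404048204422, 0.061996832489967346) (0.04370001703500748, 0.043299704790115356) 70.65929412841797
tool-frame offset of bar [ 0.0071  0.0021 -0.0004]
```

View pics/w5.png

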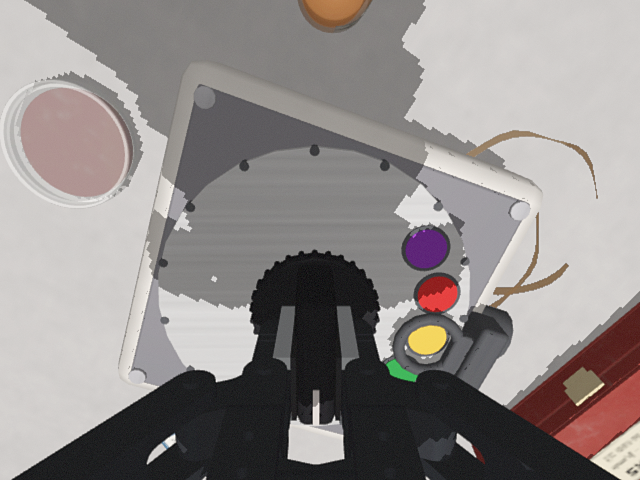

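View pics/s5.png

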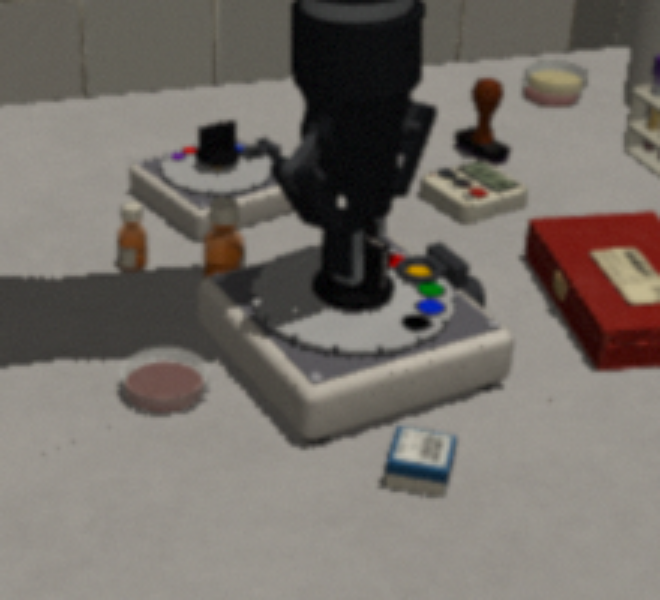

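Run:
```python
from h import *
s=r.sense();print(s['clock'],s['eef_pos'],s['tool_rot'],s['wrist_force'],s['qd'].round(3))
print(job.hand_in())
```

```text
14.25 [0.56600041 0.05487074 0.06340976] [3.12923183 0.05606359 2.1255657 ] [-9.76560941 -0.32573946 23.0453535 ] [-0.001  0.001 -0.002 -0.    -0.002 -0.002]
the job is handed in; nothing more can be done
None
```

I gripped the knob's bar, pressed it fully down while parked, and turned it clockwise three clicks with it held down. I handed in at 14.25 s with the fingers still holding it there.

**Turn:** the wrist turned 1.237 rad in all, against 1.257 rad for the third stop. The last wrist and side pictures show the yellow filter in the light-path ring.

**Press:** the fingertips went down about 8.5 mm and pushed with about 23 N. The spring needs 7 N at the bottom, so the knob is against its lower stop. I judged this from tip height and force, because the press joint has no direct reading.

**Stability:** the joints were at rest at the final reading.

**Bystanders:** the box and dish look unmoved between the side pictures, and the bottle looks upright and unmoved. I did not measure their positions again.

**Off from plan:**
- The arm drifted about 7 mm sideways on the way down. I corrected it before gripping.
- The tool tilted slowly to about 0.056 rad while pushing and turning, with a side force of about 10 N at the end.
- The first press peaked at 50 N at the wrist, below the 120 N limit.

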